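# Work the tight V nest block off its sprung pins and hold it clear

### The arm

A 6-joint arm with a two-finger parallel gripper is mounted at the origin on the work surface. World frame = base frame: x ahead of the robot, y to its left, z up, the work surface at z = 0. Lengths are in m, angles in rad, forces in N, time in s.
With the tool pointing down it reaches from about 0.225 to 0.875 m from the base axis. Payload 3.4 kg.
Tool frame: the origin (TCP) lies between the finger pads; the fingertips stand 14 mm ahead of it and the grasp point (between the pads) lies 5 mm behind it; x points along the fingers, y is the direction in which the jaws open and shut, and the axes are right-handed (so a half turn about x gives the same grasp; the last joint's range is limited). The gripper opens to 85 mm and grips with 20 to 120 N. Pads are 22 mm wide; open, the fingers measure 114 mm over their backs; the gripper's body (76 mm by 85 mm) begins 54 mm behind the grasp point. The pads swing forward as they close: fully open they stand 13 mm farther back than shut.
Start: joints at [1.099, 0.276, 1.505, -0, 1.361, -0.121], TCP at [0.198, 0.54, 0.245] pointing down, gripper open.
Joint ranges: [-2.89, 2.89], [-0.75, 2.08], [0.22, 2.7], [-1.18, 4.32], [0.11, 2.71], [-2.7, 2.7]. Speed limits (rad/s): [2.57, 2.57, 3.14, 3.14, 3.14, 3.14].

### API

Orientations are given as a unit quaternion [w, x, y, z].
In Python, from bench import * gives the robot as it stands. The module is installed in compiled form; this text tells all that it offers.
- The arm moves only by the tool send_rows, never from a script. Its argument "rows" is a list of rows, each a list of 3 entries, a list of its own where there are three numbers: the closure in counts, from 0 (fully open) to 255 (shut), then the shift along the tool's x, y, z in m, then the turn about the tool's x in degrees. A call has 1 to 8 rows; each row is the pose to reach, as a shift and turn from the pose commanded when the call began, along the tool's axes at that moment; what a row does not reach only later rows make up. A row lasts 1/12 s, in which the tool goes at most 41.7 mm and 7.16 degrees, less where a joint would pass 70% of its speed; a pose out of reach is approached as far as the arm can. A call with a gripper value outside its range is refused whole. The fingers move at their own pace and stop on an object; "squeeze" is the grip in N (left out, the last holds). Time passes only in rows, so rows that repeat a pose let the fingers close. It gives the time, the measured TCP pose, the force and the opening at its end, in the units of the state.
- sense(): the state, without advancing time (a new reading comes with each control period).
- camera(name): name is "scene" or "top" or "wrist"; returns (picture, depth): 420x560x3 uint8, red, green, blue; 420x560 float32, m along the optical axis (not along the pixel's ray), 0 where there is no reading.
- calibration(name): a dict with "K" (3x3 intrinsics, pixels), "rvec" (rotation vector, rad) and "tvec" (3), from world to camera coordinates, as OpenCV has them; the wrist camera has in their place "T_tool_cam" (4x4, takes a point from camera to tool coordinates, whose origin is the TCP and whose axes are the tool frame's). Camera axes: x right, y down, z forward; pixel columns grow to the right and rows downward; lengths in m; the calibration is good to about 2 mm. A picture is of the moment at which its call begins: read the wrist's pose just before it. calibration takes no time and is no camera call.
- job_done(): hands the job in, once; it reports no verdict.
The state is a dict: "time_s": time; "q": joint angles; "qvel": joint speeds; "tau": joint torques, N m; "eef_pos": TCP position; "ee_rot": TCP orientation; "contact_force": force on the tool from outside, world axes, zero at the start; "wrist_torque": the same for the moment, N m; "finger_gap": finger opening in m.
Only numpy, scipy, OpenCV 4.12 (cv2) and the standard library are available. Lean on these libraries where they do the work, as an engineer would, in place of code of your own. Each camera call takes 0.05 s, during which the arm holds its last target. There are 200 camera calls.

### The job

The motor nest on the test fixture is due for a change: the white V block sits tightly on two sprung locating pins, and a straight pull only picks the whole fixture up off the bench with it. Take hold of the block and rock it side to side along the line of the pins, only a few degrees each way so as not to bend them, until it has walked up the pins and comes free, with the fixture left standing on the bench. Finish still holding the block, level, directly over the pins and just clear of their tips (a finger's breadth), and leave the other things on the bench alone.

Things in the scene. Friction and masses are not known exactly. Their poses are not given: they have to be found in the camera images.
- fixture: test fixture, loose on the bench (1.6 kg, not screwed down): dark anodised plate 130 mm (its x) by 170 mm (its y) on rubber feet, top face 31 mm above the bench. Origin: centre of its underside, on the bench; z up. Two bright steel shaft rests, 36 mm wide (y), 46 mm tall, stand on the plate at x = -56 and +56 mm. Nothing stands beside the block on its y sides.
- seat (a point): point on the plate's top face midway between the two locating pins, 31 mm above the bench; axes as the fixture. The block's underside rests here when fully home.
- pin_a (a point): foot of one steel locating pin on the plate's top face, at fixture y = -18 mm, x = 0. Pin: 7 mm thick, 16 mm tall, split: two sprung leaves press outwards along x and drag on the block with about 14 N per pin (28 N for both, more than the fixture weighs) until the block has risen about 12 mm; above that the pin only guides loosely.
- pin_b (a point): foot of the other, like pin, at fixture y = +18 mm, x = 0.
- nest_block: white plastic V block, 40 mm (its x) by 60 mm (its y) by 44 mm tall, 0.13 kg, 90 degree V groove along x in its top. Origin: centre of its underside; axes parallel to the fixture's at the start, fully home on the pins. Grip its flat end faces at y = -30 and +30 mm (3 to 44 mm above the underside). Leaning it about one pin lifts its other end up the other pin, where it stays.
- block_top (a point): point on the block's centre line, 44 mm above its underside (level with the tops of its two end walls, in the open V); axes as the block.
- socket_a (a point): mouth of the socket for pin_a in the block's underside, at block y = -18 mm. Sockets are 18 mm deep, 9.4 mm (x) by 9.8 mm (y), so that the block can lean about 10 degrees each way along y when fully home, and more as it rises (3 to 5 degrees each way is enough to walk it up).
- socket_b (a point): mouth of the socket for pin_b, at block y = +18 mm.
- motor: small aluminium motor, 38 mm square end plates, 42 mm long, with a shaft out of each end, lying on the bench; origin under its centre. Leave alone.
- spare_block: smaller white V block without sockets, 34 x 44 x 34 mm, standing on the bench; origin: centre of its underside. Leave alone.
- driver: screwdriver lying on the bench, along its x. Leave alone.
Things that resemble listed ones, but are neither listed nor needed, are in the scene too. Of the things that look like the fixture, take the one that is farthest to the robot's left at the start.

How it is judged:
On the way, in this order (a step that is already met when the one before it is completed fails the run):
1. the block, still on its pins, leans to one side along the line of the pins (angle between the z axis of nest_block and the z axis of seat, either way round above 0.03 rad and y of block_top in the frame of seat above 0.001 m and z of nest_block in the frame of seat below 0.016 m), for 0.05 s.
2. the block, still on its pins, leans to the other side (angle between the z axis of nest_block and the z axis of seat, either way round above 0.03 rad and y of block_top in the frame of seat below -0.001 m and z of nest_block in the frame of seat below 0.016 m), for 0.05 s.
At the end, for the whole second after the job is handed in: The block is held still in the fingers, level within 7 degrees, its underside 3 to 35 mm above the pin tips (19 to 51 mm above the fixture's top face) and within 15 mm of straight above its seat, touching nothing but the fingers; the fixture stands flat on the bench within 25 mm of where it was (z of nest_block in the frame of seat between 0.019 and 0.051 m and horizontal distance between nest_block and seat below 0.015 m and angle between nest_block's own z axis and vertical below 0.12 rad and contact force between nest_block and the fingers above 1 N and contact force between nest_block and fixture below 0.05 N and linear speed of nest_block below 0.02 m/s and height (world z) of fixture below 0.003 m and distance of fixture from where it was at the start of the episode below 0.025 m and angle between fixture's own z axis and vertical below 0.02 rad); the arm keeps its last pose, push and grip.
It fails at once if the fixture is lifted off the bench (its middle more than 6 mm up) or tipped by more than 4 degrees (height (world z) of fixture above 0.006 m or angle between fixture's own z axis and vertical above 0.07 rad).
It fails at once if the block is leaned by more than 11 degrees on its pins, which bends them (angle between the z axis of nest_block and the z axis of seat, either way round above 0.2 rad and z of nest_block in the frame of seat below 0.016 m).
It fails at once if a bystander (motor, spare block, screwdriver) is pushed more than 20 mm (distance of any of motor, spare_block, driver from where it was at the start of the episode above 0.02 m).
It also fails if it takes over 42 s, if anything falls off the work surface, if the arm or the gripper's body presses on something with over 40 N, if the wrist force passes 120 N, or if a joint passes its speed limit or range.

## Working session

There is one attempt and no reset: what is moved stays moved. The work goes in short steps, Python scripts to look and compute and a tool call to move; the robot and the scene stay as the last step left them, time stands still between calls to the robot, and variables do not carry over. Pictures are saved under pics/ and viewed, about 8 in all and at most 12, crops included, and the job is handed in when it is done.

Besides the shell and the picture viewer there is one more tool, called as name(argument=value, ...) on one line, values as JSON. send_rows: Moves the arm, as the interface text tells. Its arguments: {"type":"object","properties":{"rows":{"type":"array","items":{"type":"array"}},"squeeze":{"type":"number"}},"required":["rows"]}

```bash
mkdir -p pics
python3 - <<'E'
from bench import *
import cv2,numpy as np
s=sense();print(s['time_s'],s['eef_pos'],s['ee_rot'],s['finger_gap'],s['contact_force'])
for n in("top","scene"):
    p,d=camera(n);cv2.imwrite(f'pics/{n}0.png',p[:,:,::-1]);np.save(f'{n}0.npy',d);c=calibration(n);print(n,c)
print(calibration("wrist"))
E
```

```text
0.0 [0.19734832 0.53952056 0.24444526] [ 0.69606934  0.12275898  0.69645029 -0.1239948 ] 0.08547763141338237 [-0.12560282  0.73636426 -0.46369084]
top {'K': array([[445.24738122,   0.        , 280.67619563],
       [  0.        , 445.24738122, 212.23610643],
       [  0.        ,   0.        ,   1.        ]]), 'rvec': array([ 2.22051795, -1.98716942,  0.19866737]), 'tvec': array([-0.01934044,  0.46202512,  1.04505168])}
scene {'K': array([[379.47843716,   0.        , 276.03390482],
       [  0.        , 379.47843716, 214.31040829],
       [  0.        ,   0.        ,   1.        ]]), 'rvec': array([ 1.43575003,  2.1807104 , -0.87387476]), 'tvec': array([ 0.1680811 , -0.27582993,  1.40159963])}
{'K': array([[316.68166263,   0.        , 278.67328985],
       [  0.        , 316.68166263, 212.55104726],
       [  0.        ,   0.        ,   1.        ]]), 'T_tool_cam': array([[ 1.06758494e-03, -2.92469763e-01,  9.56274175e-01,
        -1.28380332e-01],
       [ 9.99999397e-01,  6.54465663e-05, -1.09638343e-03,
         5.87511382e-05],
       [ 2.58074140e-04,  9.56274769e-01,  2.92469657e-01,
        -7.49476713e-02],
       [ 0.00000000e+00,  0.00000000e+00,  0.00000000e+00,
         1.00000000e+00]])}
```

View pics/top0.png

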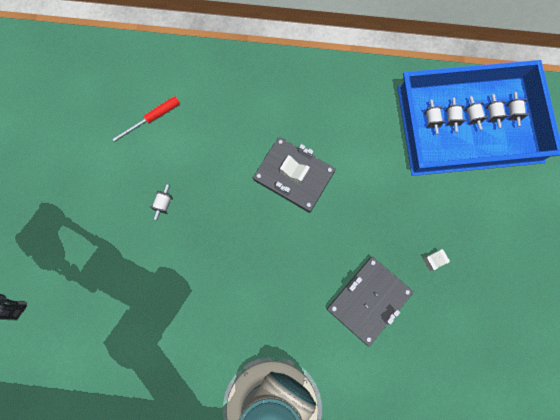

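View pics/scene0.png

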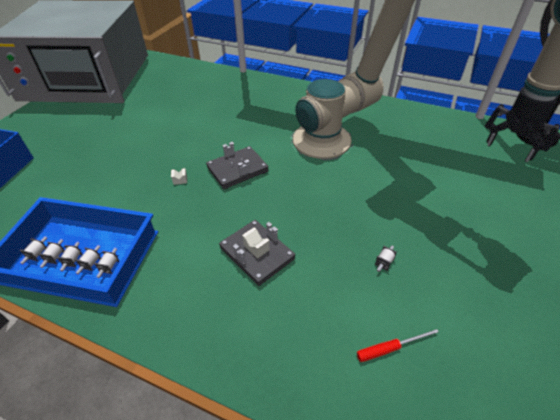

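Candidates in the top view are the fixture with a block at (294,170), the bare look-alike at (370,300) and the spare block at (437,259). The leftmost fixture, the one carrying the block, is the target. Next is a close crop to check it.

```bash
cat > h.py <<'E'
import cv2,numpy as np
from bench import *
def ray(n,u,v,z):
    c=calibration(n);R=cv2.Rodrigues(c['rvec'])[0];t=c['tvec']
    C=-R.T@t;d=R.T@np.linalg.inv(c['K'])@[u,v,1];return C+d*(z-C[2])/d[2]
def tool():
    from scipy.spatial.transform import Rotation as Ro
    s=sense();q=s['ee_rot'];T=np.eye(4);T[:3,:3]=Ro.from_quat([q[1],q[2],q[3],q[0]]).as_matrix();T[:3,3]=s['eef_pos'];return T
def wray(u,v,z,T):
    c=calibration('wrist');M=T@c['T_tool_cam'];C=M[:3,3];d=M[:3,:3]@np.linalg.inv(c['K'])@[u,v,1];return C+d*(z-C[2])/d[2]
E
python3 - <<'E'
import cv2
from h import *
p=cv2.imread('pics/top0.png')[130:220,245:345];cv2.imwrite('pics/topcrop.png',cv2.resize(p,None,fx=6,fy=6,interpolation=2))
print(tool().round(3))
E
```

```text
[[-0.001  0.344  0.939  0.197]
 [-0.001  0.939 -0.344  0.54 ]
 [-1.    -0.002 -0.     0.245]
 [ 0.     0.     0.     1.   ]]
```

View pics/topcrop.png

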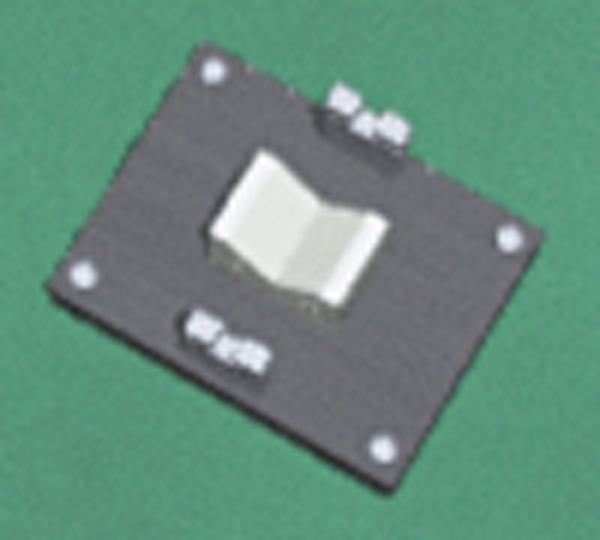

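The crop shows the white block on the plate between two shaft rests, with screws at crop (213,70), (83,275), (510,238) and (383,448). The end walls are at the left (235,190) and right (362,258).

Run:
```python
from h import *
f=lambda u,v,z:ray('top',245+(u+.5)/6-.5,130+(v+.5)/6-.5,z)
S=[f(*a,.032) for a in((213,70),(83,275),(510,238),(383,448))]
c=np.mean(S,0);print('plate',c)
y=S[0]+S[1]-S[2]-S[3];print('yaxis dir deg',np.degrees(np.arctan2(y[1],y[0])),np.linalg.norm(y)/2)
b=[f(*a,.075) for a in((262,150),(211,237),(388,218),(340,308))];print('block',np.mean(b,0))
y=b[0]+b[1]-b[2]-b[3];print(np.degrees(np.arctan2(y[1],y[0])),np.linalg.norm(y)/2)
T=tool();print('tool y deg',np.degrees(np.arctan2(T[1,1],T[0,1])))
print('shift tool', T[:3,:3].T@(c-T[:3,3]))
```

```text
plate [0.57095966 0.01009768 0.032     ]
yaxis dir deg 65.50110164332968 0.146392285256959
block [0.56997808 0.00966942 0.075     ]
66.60694329656936 0.05951254192008521
tool y deg 69.89736898383406
shift tool [ 0.21301147 -0.36845941  0.53284544]
```

send_rows(rows=[[0, [0, -0.023, 0.0333], 0.5], [0, [0, -0.046, 0.0666], 1], [0, [0, -0.069, 0.1], 1.5], [0, [0, -0.092, 0.1333], 2], [0, [0, -0.115, 0.1666], 2.5], [0, [0, -0.138, 0.2], 3], [0, [0, -0.161, 0.233], 3.5], [0, [0, -0.184, 0.266], 4]])

```text
time_s: 0.77
eef_pos: [0.3846, 0.274, 0.2451]
ee_rot: [0.691, 0.148, 0.692, -0.148]
contact_force: [0.1, 0.2, -0.2]
finger_gap: 0.0854
```

Run:
```python
from h import *
T=tool();c=np.array([.571,.010,.175]);print(T.round(4),T[:3,:3].T@(c-T[:3,3]))
print('tool y deg',np.degrees(np.arctan2(T[1,1],T[0,1])))
```

```text
[[-3.000e-04  4.085e-01  9.128e-01  3.846e-01]
 [-0.000e+00  9.128e-01 -4.085e-01  2.740e-01]
 [-1.000e+00 -1.000e-04 -2.000e-04  2.451e-01]
 [ 0.000e+00  0.000e+00  0.000e+00  1.000e+00]] [ 0.07006509 -0.16482003  0.27797319]
tool y deg 65.89128886140287
```

send_rows(rows=[[0, [0, -0.021, 0.035], 0], [0, [0.005, -0.041, 0.069], 0], [0, [0.015, -0.062, 0.104], 0], [0, [0.025, -0.083, 0.139], 0], [0, [0.04, -0.103, 0.174], 0], [0, [0.05, -0.124, 0.208], 0], [0, [0.06, -0.145, 0.243], 0], [0, [0.07, -0.165, 0.278], 0]])

```text
time_s: 1.43
eef_pos: [0.5699, 0.0112, 0.1748]
ee_rot: [0.691, 0.148, 0.692, -0.148]
contact_force: [0.4, -0.1, -0.2]
finger_gap: 0.0852
```

send_rows(rows=[[0, [0, 0, 0], 0], [0, [0, 0, 0], 0]])

```text
time_s: 1.6
eef_pos: [0.5699, 0.0112, 0.1741]
ee_rot: [0.69, 0.149, 0.692, -0.149]
contact_force: [-0.1, 0.0, -0.4]
finger_gap: 0.0852
```

Run:
```python
from h import *
T=tool();np.save('T1.npy',T);p,d=camera('wrist');np.save('w1.npy',d);print(T[:3,3],T[:3,:3].round(4))
cv2.imwrite('pics/w1.png',p[:,:,::-1])
```

```text
[0.56989241 0.01119914 0.17409847] [[-2.800e-03  4.116e-01  9.114e-01]
 [ 4.000e-04  9.114e-01 -4.116e-01]
 [-1.000e+00 -8.000e-04 -2.700e-03]]
```

View pics/w1.png

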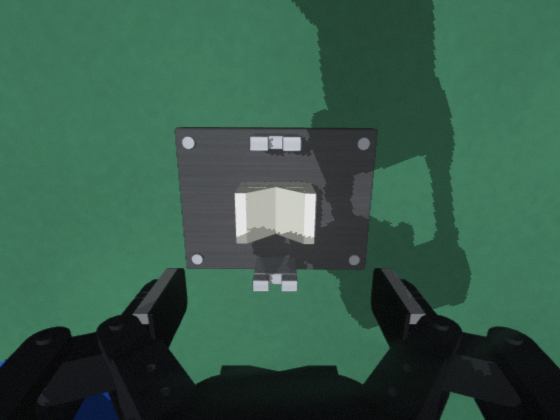

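The wrist view shows the block's top corners at about (235,194), (317,194), (236,243) and (314,243), well aligned with the jaws.

Run:
```python
from h import *
T=np.load('T1.npy');R=T[:3,:3]
b=[wray(*a,.075,T) for a in((235,194),(236,243),(317,194),(314,243))]
s=[wray(*a,.032,T) for a in((188,143),(197,260),(364,144),(354,260))]
for n,q in(('block',b),('plate',s)):
    c=np.mean(q,0);y=q[2]+q[3]-q[0]-q[1];print(n,c,np.degrees(np.arctan2(y[1],y[0])),np.linalg.norm(y)/2,'tool',R.T@(c-T[:3,3]))
d=np.load('w1.npy');c=calibration('wrist');M=T@c['T_tool_cam']
for u,v in((241,215),(311,215),(210,200),(300,250)):
    z=d[v,u];print(u,v,(M@np.r_[np.linalg.inv(c['K'])@[u,v,1]*z,1])[:3])
```

```text
block [0.56834557 0.0089106  0.075     ] 65.7148975243131 0.06044285966745164 tool [ 0.0991015  -0.00264363 -0.00019813]
plate [0.56899307 0.00829979 0.032     ] 65.54983520815593 0.14717108812285506 tool [ 0.14209927 -0.00289963  0.00076039]
241 215 [ 0.55476657 -0.01346357  0.0748275 ]
311 215 [0.57626142 0.03463936 0.07544485]
210 200 [ 0.54113919 -0.04302244  0.03096547]
300 250 [0.61856    0.01062517 0.02981968]
```

send_rows(rows=[[0, [0.03, -0.0025, 0], 0], [0, [0.06, -0.0025, 0], 0], [0, [0.09, -0.0025, 0], 0], [0, [0.107, -0.0025, 0], 0], [0, [0.11, -0.0025, 0], 0], [0, [0.11, -0.0025, 0], 0]])

```text
time_s: 2.15
eef_pos: [0.5671, 0.0122, 0.0652]
ee_rot: [0.691, 0.147, 0.693, -0.147]
contact_force: [0.4, 0.1, -0.1]
finger_gap: 0.0855
```

send_rows(rows=[[60, [0, 0, 0], 0], [120, [0, 0, 0], 0], [160, [0, 0, 0], 0], [160, [0, 0, 0], 0], [160, [0, 0, 0], 0], [160, [0, 0, 0], 0]], squeeze=30)

```text
time_s: 2.65
eef_pos: [0.5688, 0.0093, 0.068]
ee_rot: [0.692, 0.146, 0.691, -0.148]
contact_force: [-2.6, -4.2, 4.6]
finger_gap: 0.0593
```

send_rows(rows=[[160, [0, 0.003, 0], 0], [160, [0, 0.006, 0], 0], [160, [0, 0.006, 0], 0]])

```text
time_s: 2.9
eef_pos: [0.5705, 0.0131, 0.068]
ee_rot: [0.692, 0.144, 0.691, -0.149]
contact_force: [-4.0, -10.1, 5.6]
finger_gap: 0.059
```

```bash
cat >> h.py <<'E'
def rep(name=None):
    s=sense();T=tool();R=T[:3,:3];R0=np.load('T1.npy')
    print('pos',np.round(T[:3,3],4),'F tool',(R.T@s['contact_force']).round(1),'M tool',(R.T@s['wrist_torque']).round(2),'gap',round(s['finger_gap'],4),'tooly tilt deg',round(np.degrees(np.arcsin(R[2,1])),2),'in block frame',np.round(R0[:3,:3].T@(T[:3,3]-[.5685,.0087,.031]),4))
    if name:
        p,d=camera(name);np.save('d.npy',d);i=len(__import__('os').listdir('pics'));cv2.imwrite(f'pics/p{i}.png',p[:,:,::-1]);print(i)
        return p,d,T
E
python3 - <<'E'
from h import *
rep('wrist')
E
```

```text
pos [0.5705 0.0131 0.068 ] F tool [ -5.6 -10.9   0.4] M tool [ 0.03  0.04 -1.76] gap 0.059 tooly tilt deg -0.34 in block frame [-0.037   0.0048 -0.0001]
4
```

View pics/p4.png

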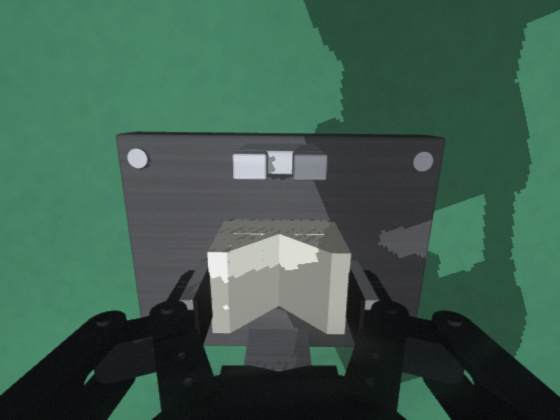

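```bash
cat >> h.py <<'E'
def meas():
    T=tool();p,d=camera('wrist');c=calibration('wrist');M=T@c['T_tool_cam'];R0=np.load('T1.npy')[:3,:3]
    v,u=np.mgrid[0:420,0:560];X=np.stack([u*d,v*d,d],-1)@np.linalg.inv(c['K']).T@M[:3,:3].T+M[:3,3]
    ok=d>0
    Y=(X-[.5685,.0087,.031])@R0*[-1,1,1]   # h,y,z
    def fit(m):
        P=Y[m&ok];A=np.c_[P[:,1],P[:,2],np.ones(len(P))];w=np.ones(len(P),bool)
        for _ in range(4):
            k=np.linalg.lstsq(A[w],P[w,0],rcond=None)[0];r=abs(A@k-P[:,0]);w=r<max(.0008,2*np.median(r))
        return np.degrees(np.arctan(k[0])),k,w.sum()
    w=lambda a,b,e,f:(u>=a)&(u<b)&(v>=e)&(v<f)
    L=fit(w(238,270,275,312));R=fit(w(290,320,275,312));yv=-(L[1][2]-R[1][2])/(L[1][0]-R[1][0])
    print('V slopes',round(L[0],2),round(R[0],2),'lean(+ = top to +y)',round(-(L[0]+R[0])/2,2),'V apex y,h mm',round(yv*1e3,1),round((L[1][0]*yv+L[1][2])*1e3,1))
    P1=fit(w(150,200,190,240)|w(370,410,190,240));print('plate tilt',round(P1[0],2),'h mm',round(P1[1][2]*1e3,1))
    g=cv2.cvtColor(p,cv2.COLOR_RGB2GRAY)
    cc=[]
    m=((g>150)&(abs(Y[...,0])<.008)&(p.max(-1).astype(int)-p.min(-1)<40)).astype(np.uint8)
    n,l,st,ce=cv2.connectedComponentsWithStats(m)
    print('screws y,z mm',[(np.round(np.median(Y[l==i],0)[1:]*1e3,1).tolist(),int(st[i,4])) for i in range(1,n) if st[i,4]>40])
    return p
E
python3 - <<'E'
from h import *
rep();meas()
E
```

```text
pos [0.5705 0.0131 0.068 ] F tool [ -5.5 -11.1  -0.9] M tool [-0.02  0.02 -1.75] gap 0.0593 tooly tilt deg -0.33 in block frame [-0.0371  0.0048 -0.0001]
V slopes -44.82 45.03 lean(+ = top to +y) -0.11 V apex y,h mm 4.6 21.8
plate tilt 0.0 h mm -0.3
screws y,z mm [([-68.3, -53.7], 290)]
```

The fixture slides under a sideways push of about 11 N, with no lean. The tool can't tilt, so instead I'll grip the x faces near one end and raise that end along an arc about the far edge, then alternate ends. I'm releasing, rising and turning the jaws 90°.

send_rows(rows=[[80, [0, -0.004, 0], 0], [0, [0, -0.004, 0], 0], [0, [0, -0.004, 0], 0], [0, [-0.03, -0.002, 0], 0], [0, [-0.06, -0.002, 0], 7], [0, [-0.07, -0.002, 0], 14], [40, [-0.07, -0.002, 0], 21], [85, [-0.07, -0.002, 0], 28]])

```text
time_s: 3.67
eef_pos: [0.5713, 0.0147, 0.1374]
ee_rot: [0.636, 0.313, 0.633, -0.312]
contact_force: [-0.4, 0.4, -0.7]
finger_gap: 0.0642
```

send_rows(rows=[[85, [0, 0, 0], 7], [85, [0, 0, 0], 14], [85, [0, 0, 0], 21], [85, [0, 0, 0], 28], [85, [0, 0, 0], 35], [85, [0, 0, 0], 42], [85, [0, 0, 0], 49], [85, [0, 0, 0], 56]])

```text
time_s: 4.33
eef_pos: [0.5704, 0.0147, 0.1359]
ee_rot: [0.414, 0.574, 0.413, -0.573]
contact_force: [0.3, 0.0, -0.1]
finger_gap: 0.057
```

send_rows(rows=[[85, [0, 0, 0], 6], [85, [0, 0, 0], 6], [85, [0, 0, 0], 6]])

```text
time_s: 4.58
eef_pos: [0.5704, 0.0147, 0.1358]
ee_rot: [0.386, 0.593, 0.385, -0.593]
contact_force: [-0.2, 0.5, -0.7]
finger_gap: 0.0569
```

Run:
```python
from h import *
rep('wrist')
s=sense();print(s['q']);T=tool();print(np.degrees(np.arctan2(T[1,1],T[0,1])),T[:3,:3].round(3))
np.save('T2.npy',T)
```

```text
pos [0.5704 0.0147 0.1358] F tool [ 0.7 -0.4 -0.3] M tool [ 0.02 -0.03 -0.02] gap 0.0569 tooly tilt deg 0.02 in block frame [-0.1049  0.0061 -0.001 ]
5
[-9.63699980e-02  3.50444083e-01  1.68268504e+00  1.54347390e-04
  1.10808736e+00  3.21388604e-01]
-23.93975296848562 [[ 0.     0.914 -0.406]
 [ 0.    -0.406 -0.914]
 [-1.     0.    -0.   ]]
```

View pics/p5.png

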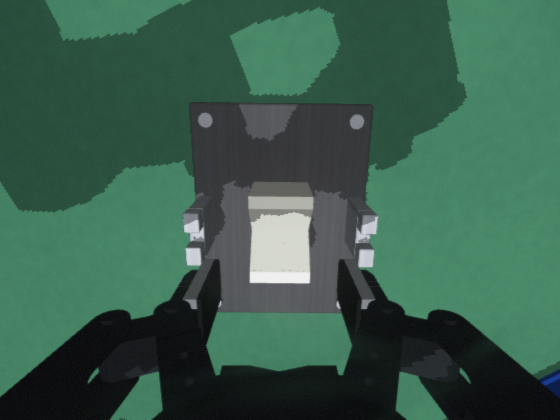

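The jaws now face the block's x sides. The near end wall strip is at rows 272–283, columns 249–310, and the far wall strip is at rows 195–212.

Run:
```python
from h import *
T=np.load('T2.npy');R=T[:3,:3]
g=lambda u,v,z:(R.T@(wray(u,v,z,T)-T[:3,3])*1e3).round(1)
for n,u,v,z in(('near outer L',249,283,.075),('near outer R',310,283,.075),('far L',249,197,.075),('far R',313,197,.075),('screw L',205,120,.032),('screw R',357,121,.032),('restL inner',202,240,.077),('restR inner',358,240,.077),('plate',300,310,.031)):print(n,g(u,v,z))
d=np.load('d.npy');c=calibration('wrist');X=lambda u,v:(c['T_tool_cam']@np.r_[np.linalg.inv(c['K'])@[u,v,1]*d[v,u],1])[:3].round(4)
for u in(280,):
  for v in (184,190,196,200,204,210,220,235,250,262,270,274,278,281,284): print(v,X(u,v))
```

```text
near outer L [ 60.8 -20.3  32.9]
near outer R [60.8 20.7 32.9]
far L [ 60.8 -18.6 -26.6]
far R [ 60.9  20.8 -26.6]
screw L [103.8 -52.2 -71.5]
screw R [103.9  54.9 -70.8]
restL inner [ 58.8 -49.1   1.1]
restR inner [58.9 50.   1.1]
plate [104.8  17.8  83.7]
184 [ 0.0928  0.0006 -0.028 ]
190 [ 0.0747  0.0005 -0.0278]
196 [ 0.0607  0.0005 -0.0272]
200 [ 0.0604  0.0005 -0.0248]
204 [ 0.0599  0.0005 -0.0224]
210 [ 0.0615  0.0005 -0.018 ]
220 [ 0.0718  0.0005 -0.008 ]
235 [0.0782 0.0006 0.0052]
250 [0.0713 0.0005 0.0135]
262 [0.0652 0.0005 0.0195]
270 [0.0619 0.0005 0.0238]
274 [0.0616 0.0005 0.0266]
278 [0.0595 0.0005 0.0284]
281 [0.0625 0.0005 0.0324]
284 [0.1051 0.0007 0.059 ]
```

send_rows(rows=[[85, [0, 0.0005, 0.025], 0], [85, [0.03, 0.0005, 0.025], 0], [85, [0.055, 0.0005, 0.025], 0], [85, [0.075, 0.0005, 0.025], 0], [85, [0.079, 0.0005, 0.025], 0], [85, [0.079, 0.0005, 0.025], 0]])

```text
time_s: 5.13
eef_pos: [0.5594, -0.0084, 0.0555]
ee_rot: [-0.384, -0.592, -0.386, 0.594]
contact_force: [1.0, 0.3, -0.0]
finger_gap: 0.0568
```

send_rows(rows=[[130, [0, 0, 0], 0], [180, [0, 0, 0], 0], [180, [0, 0, 0], 0], [180, [0, 0, 0], 0], [180, [0, 0, 0], 0]], squeeze=30)

```text
time_s: 5.55
eef_pos: [0.561, -0.0084, 0.058]
ee_rot: [0.385, 0.594, 0.384, -0.593]
contact_force: [-1.3, 1.6, 6.1]
finger_gap: 0.0391
```

Run:
```python
from h import *
rep()
```

```text
pos [ 0.561  -0.0084  0.058 ] F tool [-6.1 -1.8 -0.9] M tool [ 0.01  0.04 -0.3 ] gap 0.0391 tooly tilt deg 0.1 in block frame [-0.027  -0.0187  0.0001]
```

send_rows(rows=[[180, [-0.004, 0, -0.001], 0], [180, [-0.007, 0, -0.002], 0], [180, [-0.007, 0, -0.002], 0]])

```text
time_s: 5.8
eef_pos: [0.5595, -0.0064, 0.0626]
ee_rot: [-0.384, -0.592, -0.386, 0.594]
contact_force: [-1.5, 1.0, -8.9]
finger_gap: 0.0395
```

```bash
cat >> h.py <<'E'
def prof():
    "heights along centre column of block, wrist view with jaws across x"
    T=tool();p,d=camera('wrist');c=calibration('wrist');M=T@c['T_tool_cam'];R0=np.load('T2.npy')[:3,:3];O=np.array([.5704,.0147,.031])
    v,u=np.mgrid[0:420,0:560];X=np.stack([u*d,v*d,d],-1)@np.linalg.inv(c['K']).T@M[:3,:3].T+M[:3,3]
    Y=(X-O)@R0*1e3*[-1,1,1]; q=(d>0)&(abs(Y[...,1]-.7)<15)&(Y[...,0]>14)&(Y[...,0]<80)&(abs(Y[...,2])<55)&(p.min(-1)>100)
    P=Y[q]
    # V apex fit: h=a+|z-z0| rotated
    best=None
    from scipy.optimize import least_squares
    def f(x):
        th,z0,h0=x;a=(P[:,2]-z0)*np.cos(th)+(P[:,0]-h0)*np.sin(th);b=-(P[:,2]-z0)*np.sin(th)+(P[:,0]-h0)*np.cos(th)
        return b-np.minimum(np.abs(a),22)
    sel=np.random.default_rng(0).choice(len(P),min(2500,len(P)),False);P=P[sel]
    r=least_squares(f,[0,3,22],loss='soft_l1',f_scale=.7,x_scale=[.05,1,1])
    th,z0,h0=r.x;un=h0-22*np.cos(th);uz=z0+22*np.sin(th)
    print('lean deg(+ near end up)',round(np.degrees(th),2),'underside h',round(un,1),'z',round(uz,1),'near/far pin rise',round(un+18*np.sin(th),1),round(un-18*np.sin(th),1),'n',len(sel),'res',round(np.median(abs(r.fun)),2))
    pl=(d>0)&(abs(Y[...,0])<9)&(abs(Y[...,1])<60)&(p.max(-1)<120)&(abs(Y[...,2])<75)&(p[...,1]<p[...,0]+12)
    Q=Y[pl];A=np.c_[Q[:,1:],np.ones(len(Q))];w=np.ones(len(Q),bool)
    for _ in range(4):
        k=np.linalg.lstsq(A[w],Q[w,0],rcond=None)[0];w=abs(A@k-Q[:,0])<1.5
    print('plate tilt z,y deg',np.degrees(k[1]).round(2),np.degrees(k[0]).round(2),'h',k[2].round(1),w.sum())
    return p
E
python3 - <<'E'
from h import *
rep();cv2.imwrite('pics/lift1.png',prof()[:,:,::-1])
E
```

```text
pos [ 0.5595 -0.0064  0.0626] F tool [ 8.9 -1.8 -0.3] M tool [ 0.03 -0.31 -0.41] gap 0.0395 tooly tilt deg -0.23 in block frame [-0.0316 -0.0175 -0.002 ]
lean deg(+ near end up) 3.34 underside h 2.4 z 3.3 near/far pin rise 3.5 1.4 n 2500 res 0.43
plate tilt z,y deg 0.07 -0.01 h -0.2 38023
```

It works: the block leans 3.3° with the fixture flat at only 9 N. I'll go a little farther.

send_rows(rows=[[180, [-0.003, 0, -0.001], 0], [180, [-0.003, 0, -0.001], 0]])

```text
time_s: 6.02
eef_pos: [0.5609, -0.0057, 0.0659]
ee_rot: [-0.384, -0.593, -0.385, 0.594]
contact_force: [-1.7, 1.1, -10.1]
finger_gap: 0.0394
```

Run:
```python
from h import *
rep();cv2.imwrite('pics/lift2.png',prof()[:,:,::-1])
```

```text
pos [ 0.5609 -0.0057  0.0659] F tool [10.1 -2.  -0.3] M tool [-0.06 -0.43 -0.37] gap 0.0394 tooly tilt deg -0.11 in block frame [-0.0349 -0.0163 -0.0011]
lean deg(+ near end up) 5.82 underside h 4.3 z 3.7 near/far pin rise 6.1 2.4 n 2500 res 0.43
plate tilt z,y deg 0.06 -0.02 h -0.2 36246
```

send_rows(rows=[[130, [0, 0, 0], 0], [85, [0, 0, 0], 0], [85, [0, 0, 0], 0], [85, [0, 0, -0.02], 0], [85, [0.003, 0, -0.04], 0], [85, [0.006, 0, -0.04], 0], [85, [0.006, 0, -0.04], 0]])

```text
time_s: 6.65
eef_pos: [0.5793, 0.031, 0.0615]
ee_rot: [0.386, 0.594, 0.384, -0.592]
contact_force: [0.0, -0.4, 0.6]
finger_gap: 0.0567
```

send_rows(rows=[[130, [0, 0, 0], 0], [180, [0, 0, 0], 0], [180, [-0.001, 0, 0], 0], [180, [-0.002, 0, 0], 0], [180, [-0.002, 0, 0], 0]])

```text
time_s: 7.07
eef_pos: [0.5767, 0.0303, 0.0611]
ee_rot: [-0.384, -0.593, -0.385, 0.594]
contact_force: [0.1, -0.8, -13.3]
finger_gap: 0.0392
```

Run:
```python
from h import *
rep();cv2.imwrite('pics/far1.png',prof()[:,:,::-1])
```

```text
pos [0.5767 0.0303 0.0611] F tool [13.3  0.4  0.7] M tool [-0.05  0.21  0.12] gap 0.0392 tooly tilt deg -0.16 in block frame [-0.0301  0.023  -0.0015]
lean deg(+ near end up) 6.02 underside h 4.0 z 4.3 near/far pin rise 5.8 2.1 n 2500 res 0.44
plate tilt z,y deg 0.07 -0.02 h -0.1 24915
```

View pics/far1.png

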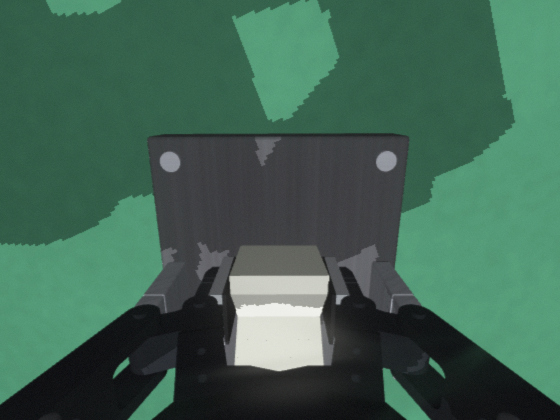

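The fingers hold the far end wall (front face at rows 245–275) and the fixture is flat. The pull is already 13 N, so I'll add a sideways component.

send_rows(rows=[[180, [-0.001, 0, 0.003], 0], [180, [-0.002, 0, 0.003], 0]])

```text
time_s: 7.28
eef_pos: [0.575, 0.0275, 0.0633]
ee_rot: [-0.384, -0.592, -0.385, 0.595]
contact_force: [0.3, -0.7, -16.5]
finger_gap: 0.0392
```

Run:
```python
from h import *
rep();prof()
```

```text
pos [0.575  0.0275 0.0633] F tool [16.5  0.6  0.5] M tool [0.03 0.26 0.01] gap 0.0392 tooly tilt deg -0.21 in block frame [-0.0323  0.0198 -0.0019]
lean deg(+ near end up) 4.74 underside h 5.4 z 6.6 near/far pin rise 6.8 3.9 n 2500 res 0.44
plate tilt z,y deg 0.14 -0.1 h 0.2 25933
```

send_rows(rows=[[150, [0.004, 0, 0], 0], [85, [0.004, 0, 0], 0], [85, [0.004, 0, 0], 0], [85, [0.004, 0, -0.007], 0], [120, [0.004, 0, -0.007], 0], [180, [0.004, 0, -0.007], 0], [180, [0.004, 0, -0.007], 0], [180, [0.004, 0, -0.007], 0]], squeeze=25)

```text
time_s: 8.0
eef_pos: [0.5797, 0.0352, 0.0613]
ee_rot: [0.384, 0.594, 0.385, -0.593]
contact_force: [-1.3, 4.1, 4.1]
finger_gap: 0.039
```

Run:
```python
from h import *
rep();prof()
```

```text
pos [0.5797 0.0352 0.0613] F tool [-4.1 -2.8 -3.2] M tool [ 0.01  0.46 -0.56] gap 0.039 tooly tilt deg 0.0 in block frame [-0.0303  0.0288 -0.0008]
lean deg(+ near end up) 5.5 underside h 2.5 z 7.0 near/far pin rise 4.3 0.8 n 2500 res 0.43
plate tilt z,y deg 0.06 -0.02 h -0.1 23710
```

send_rows(rows=[[180, [-0.003, 0, 0.001], 0], [180, [-0.005, 0, 0.002], 0], [180, [-0.006, 0, 0.003], 0], [180, [-0.006, 0, 0.003], 0]])

```text
time_s: 8.38
eef_pos: [0.5774, 0.0313, 0.0655]
ee_rot: [-0.384, -0.593, -0.385, 0.594]
contact_force: [0.2, 2.1, -11.2]
finger_gap: 0.0396
```

Run:
```python
from h import *
rep();prof()
```

```text
pos [0.5774 0.0313 0.0655] F tool [11.2 -0.7 -2. ] M tool [ 0.03  0.55 -0.13] gap 0.0396 tooly tilt deg -0.14 in block frame [-0.0345  0.0242 -0.0013]
lean deg(+ near end up) 7.84 underside h 4.4 z 13.3 near/far pin rise 6.8 1.9 n 2500 res 2.21
plate tilt z,y deg 0.06 -0.03 h -0.1 24731
```

Run:
```python
from h import *
p=prof();d=np.load('d.npy');
a,_=camera('scene');
o=np.hstack([p[200:420,150:400],cv2.resize(a[205:295,205:310],(257,220))]);cv2.imwrite('pics/c1.png',cv2.resize(o[:,:,::-1],(780,338)))
```

```text
lean deg(+ near end up) 7.84 underside h 4.5 z 13.4 near/far pin rise 6.9 2.0 n 2500 res 2.18
plate tilt z,y deg 0.06 -0.01 h -0.1 24650
```

View pics/c1.png

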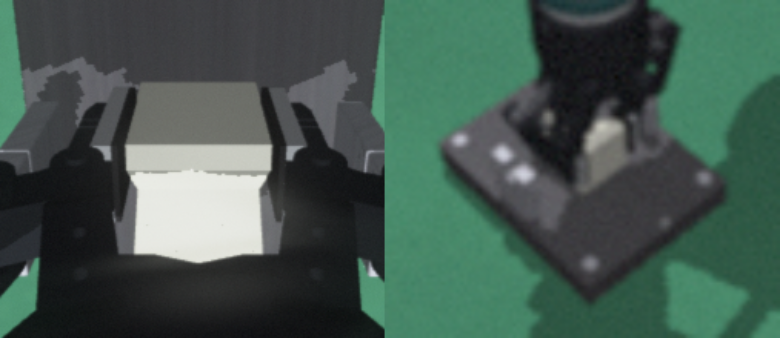

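```bash
cat >> h.py <<'E'
def face():
    "lean from the far end face; near-vertical plane z=a+b*h"
    T=tool();p,d=camera('wrist');c=calibration('wrist');M=T@c['T_tool_cam'];R0=np.load('T2.npy')[:3,:3];O=np.array([.5704,.0147,.031])
    v,u=np.mgrid[0:420,0:560];X=np.stack([u*d,v*d,d],-1)@np.linalg.inv(c['K']).T@M[:3,:3].T+M[:3,3]
    Y=(X-O)@R0*1e3*[-1,1,1];q=(d>0)&(abs(Y[...,1]-.7)<14)&(Y[...,0]>5)&(abs(Y[...,2])<60)&(p.min(-1)>100)
    P=Y[q]
    zb=[];zc=np.min(P[:,2])
    f=P[P[:,2]<np.percentile(P[:,2],1)+6];f=f[(f[:,0]<np.percentile(P[:,0],98)-4)]
    k=np.polyfit(f[:,0],f[:,2],1)
    for _ in range(3):
        r=abs(np.polyval(k,f[:,0])-f[:,2]);k=np.polyfit(f[r<1,0],f[r<1,2],1)
    th=np.degrees(np.arctan(k[0]))
    t=P[(P[:,2]>np.min(f[:,2])-2)&(P[:,2]<np.median(f[:,2])+7)];top=np.percentile(t[:,0],90)
    print('far face: lean(+near up)',round(-th,2),'n',len(f),'far edge bottom z',k[1].round(1),'h range',f[:,0].min().round(1),f[:,0].max().round(1),'far wall top h',top.round(1))
E
python3 - <<'E'
from h import *
face()
E
```

```text
far face: lean(+near up) 0.34 n 2127 far edge bottom z -21.9 h range 6.7 44.5 far wall top h 48.0
```

The face fit is better here: the block is back to level, about 4 mm up. I'll keep raising the far end.

send_rows(rows=[[180, [-0.002, 0, 0.001], 0], [180, [-0.004, 0, 0.002], 0], [180, [-0.004, 0, 0.002], 0]])

```text
time_s: 8.83
eef_pos: [0.5766, 0.0291, 0.0708]
ee_rot: [-0.385, -0.593, -0.385, 0.594]
contact_force: [-3.1, -1.2, -9.7]
finger_gap: 0.0397
```

Run:
```python
from h import *
rep();face();prof()
```

```text
pos [0.5766 0.0291 0.0708] F tool [ 9.8 -2.3  2.3] M tool [ 0.01 -0.13 -0.44] gap 0.0397 tooly tilt deg -0.09 in block frame [-0.0399  0.0219 -0.0011]
far face: lean(+near up) -4.15 n 2385 far edge bottom z -23.1 h range 11.7 48.9 far wall top h 52.3
lean deg(+ near end up) 8.87 underside h 6.9 z 16.9 near/far pin rise 9.7 4.2 n 2500 res 3.34
plate tilt z,y deg 0.09 -0.02 h -0.1 24393
```

send_rows(rows=[[180, [-0.002, 0, 0.001], 0], [180, [-0.003, 0, 0.001], 0]])

```text
time_s: 9.1
eef_pos: [0.5769, 0.0286, 0.0738]
ee_rot: [-0.385, -0.593, -0.385, 0.593]
contact_force: [-1.7, -0.7, -11.8]
finger_gap: 0.0393
```

Run:
```python
from h import *
rep();face()
```

```text
pos [0.5769 0.0286 0.0738] F tool [11.8 -1.3  1.4] M tool [ 0.02 -0.07 -0.28] gap 0.0393 tooly tilt deg -0.01 in block frame [-0.0428  0.0216 -0.0006]
far face: lean(+near up) -6.32 n 2493 far edge bottom z -24.8 h range 13.9 51.5 far wall top h 54.9
```

send_rows(rows=[[130, [0.004, 0, 0], 0], [85, [0.005, 0, 0], 0], [85, [0.005, 0, 0], 0], [85, [0.007, 0, 0.02], 0], [85, [0.012, 0, 0.047], 0], [85, [0.015, 0, 0.047], 0], [85, [0.015, 0, 0.047], 0]])

```text
time_s: 9.73
eef_pos: [0.559, -0.015, 0.0594]
ee_rot: [0.385, 0.594, 0.383, -0.593]
contact_force: [-0.2, -0.1, -0.3]
finger_gap: 0.0568
```

send_rows(rows=[[130, [0, 0, 0], 0], [180, [0, 0, 0], 0], [180, [-0.003, 0, 0], 0], [180, [-0.003, 0, 0], 0]])

```text
time_s: 10.07
eef_pos: [0.5576, -0.0134, 0.0614]
ee_rot: [-0.385, -0.593, -0.385, 0.593]
contact_force: [-0.9, -0.3, -2.2]
finger_gap: 0.0398
```

Run:
```python
from h import *
rep();face();prof()
```

```text
pos [ 0.5576 -0.0134  0.0614] F tool [ 2.2 -0.7  0.7] M tool [-0.09 -0.05 -0.21] gap 0.0398 tooly tilt deg -0.07 in block frame [-0.0304 -0.0247 -0.0009]
far face: lean(+near up) -4.85 n 1745 far edge bottom z -24.1 h range 13.8 51.4 far wall top h 55.2
lean deg(+ near end up) -3.84 underside h 8.6 z 7.5 near/far pin rise 7.4 9.8 n 2500 res 0.64
plate tilt z,y deg 0.07 -0.02 h -0.2 40659
```

Good: near and far pin rises are about 7 and 10 mm. Next I'll lift the near end.

send_rows(rows=[[180, [-0.003, 0, -0.001], 0], [180, [-0.006, 0, -0.002], 0], [180, [-0.008, 0, -0.003], 0], [180, [-0.008, 0, -0.003], 0]])

```text
time_s: 10.5
eef_pos: [0.5609, -0.0112, 0.0712]
ee_rot: [0.385, 0.595, 0.384, -0.592]
contact_force: [0.1, 0.4, -1.2]
finger_gap: 0.0394
```

Run:
```python
from h import *
rep();prof()
```

```text
pos [ 0.5609 -0.0112  0.0712] F tool [ 1.2 -0.1 -0.4] M tool [-0.02  0.04  0.01] gap 0.0394 tooly tilt deg 0.2 in block frame [-0.0402 -0.0213  0.0011]
lean deg(+ near end up) -3.76 underside h 18.2 z 4.3 near/far pin rise 17.0 19.4 n 2500 res 0.62
plate tilt z,y deg 0.07 -0.01 h -0.2 34423
```

The block came free at 18 mm. I can't tell which way the fixture's +y points, so the leans so far may have been in the wrong order. I'll lower it back onto the pins and lean it near-end-up once more.

send_rows(rows=[[180, [0, -0.001, 0.003], 0], [180, [0.002, -0.001, 0.003], 0], [180, [0.004, -0.001, 0.003], 0], [180, [0.005, -0.001, 0.003], 0], [180, [0.005, -0.001, 0.003], 0]])

```text
time_s: 10.97
eef_pos: [0.5573, -0.0138, 0.0646]
ee_rot: [0.385, 0.593, 0.384, -0.593]
contact_force: [1.2, -1.6, -1.7]
finger_gap: 0.0394
```

Run:
```python
from h import *
rep();prof();face()
```

```text
pos [ 0.5573 -0.0138  0.0646] F tool [1.7 1.8 0.9] M tool [ 0.01 -0.08  0.12] gap 0.0394 tooly tilt deg 0.02 in block frame [-0.0335 -0.0252 -0.0011]
lean deg(+ near end up) -3.67 underside h 11.5 z 8.2 near/far pin rise 10.3 12.6 n 2500 res 0.63
plate tilt z,y deg 0.08 -0.03 h -0.2 39514
far face: lean(+near up) -4.8 n 1721 far edge bottom z -23.7 h range 17.3 54.4 far wall top h 58.2
```

send_rows(rows=[[180, [0.002, 0, 0], 0], [180, [0.004, 0, 0], 0], [180, [0.004, 0, 0], 0]])

```text
time_s: 11.32
eef_pos: [0.5574, -0.0134, 0.0609]
ee_rot: [0.385, 0.594, 0.384, -0.593]
contact_force: [0.9, 0.6, -2.1]
finger_gap: 0.0393
```

Run:
```python
from h import *
rep();prof();face()
```

```text
pos [ 0.5574 -0.0134  0.0609] F tool [ 2.1  0.6 -0.9] M tool [0.06 0.06 0.13] gap 0.0393 tooly tilt deg 0.04 in block frame [-0.0299 -0.0248 -0.001 ]
lean deg(+ near end up) -3.7 underside h 7.9 z 7.7 near/far pin rise 6.7 9.0 n 2500 res 0.64
plate tilt z,y deg 0.07 -0.02 h -0.2 40942
far face: lean(+near up) -4.85 n 1734 far edge bottom z -23.9 h range 13.3 50.7 far wall top h 54.5
```

send_rows(rows=[[130, [0, 0, 0], 0], [85, [0, 0, 0], 0], [85, [0, 0, 0], 0], [85, [0, 0, 0], 0]])

```text
time_s: 11.75
eef_pos: [0.5569, -0.0136, 0.0606]
ee_rot: [-0.385, -0.593, -0.385, 0.593]
contact_force: [-0.2, 0.7, 0.8]
finger_gap: 0.057
```

Run:
```python
from h import *
rep();prof();face()
```

```text
pos [ 0.5569 -0.0136  0.0606] F tool [-0.8 -0.5 -0.6] M tool [ 0.03 -0.04  0.07] gap 0.057 tooly tilt deg -0.02 in block frame [-0.0296 -0.0252 -0.0015]
lean deg(+ near end up) -3.43 underside h 7.5 z 7.7 near/far pin rise 6.4 8.6 n 2500 res 0.65
plate tilt z,y deg 0.08 -0.01 h -0.2 41056
far face: lean(+near up) -4.53 n 1662 far edge bottom z -23.8 h range 13.7 50.4 far wall top h 54.2
```

It stays on the pins by drag, with rises of 6 and 9 mm. Pressing the far end down will give the opposite lean.

send_rows(rows=[[85, [-0.008, 0, 0], 0], [85, [-0.008, 0, -0.025], 0], [85, [-0.008, 0, -0.049], 0], [85, [-0.008, 0, -0.049], 0], [130, [-0.008, 0, -0.049], 0], [180, [-0.008, 0, -0.049], 0], [180, [-0.008, 0, -0.049], 0], [180, [-0.006, 0, -0.049], 0]], squeeze=40)

```text
time_s: 12.52
eef_pos: [0.5774, 0.031, 0.0682]
ee_rot: [0.384, 0.594, 0.384, -0.593]
contact_force: [-2.8, 2.9, 15.3]
finger_gap: 0.0392
```

send_rows(rows=[[180, [0.003, 0, -0.001], 0], [180, [0.006, 0, -0.001], 0], [180, [0.006, 0, -0.001], 0]])

```text
time_s: 12.77
eef_pos: [0.5779, 0.0316, 0.0624]
ee_rot: [0.385, 0.594, 0.384, -0.593]
contact_force: [0.8, 2.7, 7.1]
finger_gap: 0.0398
```

Run:
```python
from h import *
rep();prof();face()
```

```text
pos [0.5779 0.0316 0.0624] F tool [-7.1 -0.3 -2.8] M tool [ 0.01 -0.03 -0.3 ] gap 0.0398 tooly tilt deg 0.1 in block frame [-0.0314  0.0247 -0.001 ]
lean deg(+ near end up) 7.94 underside h 2.1 z 14.8 near/far pin rise 4.6 -0.4 n 2500 res 3.13
plate tilt z,y deg 0.07 -0.02 h -0.1 24968
far face: lean(+near up) -3.29 n 2532 far edge bottom z -23.3 h range 5.4 43.5 far wall top h 46.8
```

send_rows(rows=[[130, [-0.002, 0, 0], 0], [85, [-0.002, 0, 0], 0], [85, [-0.002, 0, 0], 0], [85, [-0.002, 0, 0.024], 0], [85, [0.003, 0, 0.048], 0], [85, [0.003, 0, 0.048], 0], [130, [0.003, 0, 0.048], 0], [180, [0.003, 0, 0.048], 0]], squeeze=25)

```text
time_s: 13.53
eef_pos: [0.558, -0.0123, 0.0577]
ee_rot: [-0.385, -0.593, -0.384, 0.594]
contact_force: [-1.1, -2.5, -0.3]
finger_gap: 0.0396
```

send_rows(rows=[[180, [0, 0, 0], 0], [180, [-0.002, 0, 0], 0], [180, [-0.004, 0, -0.001], 0], [180, [-0.007, 0, -0.002], 0], [180, [-0.007, 0, -0.002], 0]])

```text
time_s: 13.95
eef_pos: [0.5574, -0.0086, 0.064]
ee_rot: [-0.383, -0.593, -0.386, 0.594]
contact_force: [-1.1, 2.5, -9.3]
finger_gap: 0.0396
```

Run:
```python
from h import *
rep();prof();face()
```

```text
pos [ 0.5574 -0.0086  0.064 ] F tool [ 9.3 -2.  -1.8] M tool [-0.01 -0.11 -0.24] gap 0.0396 tooly tilt deg -0.23 in block frame [-0.033  -0.0204 -0.0031]
lean deg(+ near end up) 2.89 underside h 4.2 z 7.2 near/far pin rise 5.1 3.3 n 2500 res 0.45
plate tilt z,y deg 0.08 -0.02 h -0.1 38492
far face: lean(+near up) -42.42 n 186 far edge bottom z -65.5 h range 38.4 46.0 far wall top h 47.6
```

Lean is +2.9° now. I'll go a bit farther.

send_rows(rows=[[180, [-0.002, 0, -0.001], 0], [180, [-0.003, 0, -0.001], 0], [180, [-0.003, 0, -0.001], 0]])

```text
time_s: 14.3
eef_pos: [0.5584, -0.0088, 0.0675]
ee_rot: [-0.384, -0.593, -0.385, 0.594]
contact_force: [-0.9, 1.6, -11.3]
finger_gap: 0.0396
```

Run:
```python
from h import *
rep();prof()
```

```text
pos [ 0.5584 -0.0088  0.0675] F tool [11.3 -1.5 -1.1] M tool [-0.03 -0.08 -0.35] gap 0.0396 tooly tilt deg -0.09 in block frame [-0.0365 -0.0201 -0.0021]
lean deg(+ near end up) 5.69 underside h 6.1 z 8.7 near/far pin rise 7.9 4.3 n 2500 res 0.45
plate tilt z,y deg 0.08 -0.03 h -0.2 37038
```

send_rows(rows=[[130, [0.004, 0, 0], 0], [85, [0.005, 0, 0], 0], [85, [0.005, 0, 0], 0], [85, [0.008, 0, -0.023], 0], [85, [0.01, 0, -0.046], 0], [85, [0.01, 0, -0.046], 0], [130, [0.01, 0, -0.046], 0], [180, [0.009, 0, -0.046], 0]])

```text
time_s: 15.02
eef_pos: [0.5776, 0.0334, 0.0592]
ee_rot: [0.384, 0.594, 0.385, -0.593]
contact_force: [0.5, 2.5, -6.9]
finger_gap: 0.0393
```

send_rows(rows=[[180, [-0.002, 0, 0], 0], [180, [-0.004, 0, 0], 0], [180, [-0.006, 0, 0.001], 0], [180, [-0.007, 0, 0.002], 0], [180, [-0.007, 0, 0.002], 0]])

```text
time_s: 15.43
eef_pos: [0.5758, 0.0304, 0.065]
ee_rot: [-0.384, -0.593, -0.385, 0.594]
contact_force: [-1.5, -0.3, -11.8]
finger_gap: 0.0397
```

Run:
```python
from h import *
rep();prof();face()
```

```text
pos [0.5758 0.0304 0.065 ] F tool [11.8 -1.2  0.9] M tool [-0.    0.09 -0.2 ] gap 0.0397 tooly tilt deg -0.14 in block frame [-0.034   0.0228 -0.0024]
lean deg(+ near end up) 12.32 underside h 9.2 z 17.9 near/far pin rise 13.1 5.4 n 2500 res 3.66
plate tilt z,y deg 0.06 -0.02 h -0.1 25435
far face: lean(+near up) -1.08 n 2484 far edge bottom z -21.5 h range 10.3 48.8 far wall top h 52.3
```

send_rows(rows=[[180, [-0.002, 0, 0.0005], 0], [180, [-0.004, 0, 0.001], 0], [180, [-0.004, 0, 0.001], 0]])

```text
time_s: 15.78
eef_pos: [0.5761, 0.0302, 0.0707]
ee_rot: [-0.384, -0.593, -0.385, 0.594]
contact_force: [-4.3, 0.7, -0.5]
finger_gap: 0.0393
```

Run:
```python
from h import *
rep();face()
```

```text
pos [0.5761 0.0302 0.0707] F tool [ 0.5 -4.2  1.1] M tool [ 0.18 -0.3  -0.83] gap 0.0393 tooly tilt deg -0.06 in block frame [-0.0397  0.0227 -0.002 ]
far face: lean(+near up) -3.66 n 2631 far edge bottom z -23.5 h range 16.2 54.0 far wall top h 57.3
```

send_rows(rows=[[180, [-0.002, -0.001, 0], 0], [180, [-0.005, -0.0015, 0], 0], [180, [-0.008, -0.0015, 0], 0], [180, [-0.012, -0.0015, 0], 0], [180, [-0.016, -0.0015, 0], 0], [180, [-0.019, -0.0015, 0], 0], [180, [-0.019, -0.0015, 0], 0], [180, [-0.019, -0.0015, 0], 0]], squeeze=40)

```text
time_s: 16.5
eef_pos: [0.5757, 0.0308, 0.0891]
ee_rot: [0.385, 0.594, 0.384, -0.593]
contact_force: [-0.5, -0.6, -1.8]
finger_gap: 0.0393
```

Run:
```python
from h import *
rep();prof();face()
p,d=camera('wrist');a,_=camera('scene')
o=np.hstack([p[:,100:460],cv2.resize(a[195:300,195:320],(400,336),interpolation=cv2.INTER_CUBIC)[:336] if 0 else cv2.copyMakeBorder(cv2.resize(a[195:300,195:320],(400,336)),0,84,0,0,0)]);cv2.imwrite('pics/fin.png',o[:,:,::-1])
```

```text
pos [0.5757 0.0308 0.0891] F tool [ 1.8 -0.2  0.8] M tool [ 0.05  0.02 -0.  ] gap 0.0393 tooly tilt deg 0.05 in block frame [-0.0581  0.023  -0.0027]
lean deg(+ near end up) -11.95 underside h 9.7 z 35.6 near/far pin rise 6.0 13.4 n 2500 res 6.35
plate tilt z,y deg 0.07 -0.02 h -0.1 21470
far face: lean(+near up) -3.79 n 2617 far edge bottom z -25.0 h range 33.8 71.9 far wall top h 75.4
```

View pics/fin.png

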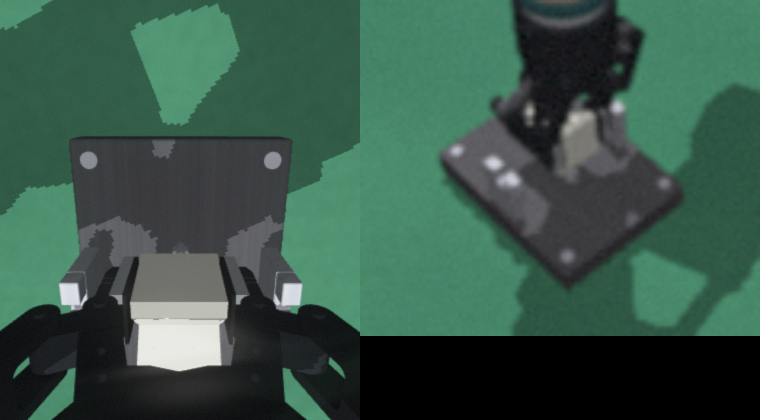

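The block is free, about 29 mm above the plate, and the fixture's far screws are at (188,160) and (372,160). Last check: how far the fixture has moved, and the block offset from the seat.

Run:
```python
from h import *
T=tool();a=wray(188.5,160,.032,T);b=wray(372.5,160,.032,T);e=(b-a)/np.linalg.norm(b-a);R=np.load('T2.npy')[:3,:3]
n=R[:,2]-e*(R[:,2]@e);n/=np.linalg.norm(n);c=(a+b)/2+n*.0735
print('span',np.linalg.norm(b-a),'fixture centre',c,'moved mm',((c-[.569,.0083,.032])[:2]*1e3).round(1))
O=np.array([.5704,.0147,.031]);print('seat in T2 z mm',(R[:,2]@(c-O))*1e3,'y',(R[:,1]@(c-O))*1e3,'block z ~',-25+29*np.sin(np.radians(3.8))+30, 'far screws deg',np.degrees(np.arctan2(e[1],e[0])))
s=sense();print(s['time_s'],np.abs(s['qvel']).max(),s['finger_gap'])
```

```text
span 0.10687230563996304 fixture centre [0.56602166 0.00891955 0.03198163] moved mm [-3.   0.6]
seat in T2 z mm 7.059551632525743 y -1.6558042297461246 block z ~ 6.9219431116000045 far screws deg -24.109664416482925
16.7 0.0016173246808228526 0.0392346403417003
```

Everything is within limits, so I'm handing in.

```bash
python3 -c "
from bench import *
print(job_done())"
```

```text
the job is handed in; nothing more can be done
None
```

The block is off its pins and held over them with the fixture still standing on the bench. I handed the job in at about 16.7 s of the 42 s allowed; it reports no verdict.

**How it came off:** A sideways push with the jaws on the end faces, as you suggested, only slid the fixture about 4 mm, and the tool cannot tilt. I gripped the side faces near one end instead and raised the two ends in turn. The measured leans were about +5.8°, −6.3°, +5.7° and then −3.7°, after which it came off with a straight lift.

**Early release:** The block came free once before the finish, after the −6.3° lean. I could not tell which way the fixture's +y points, so I lowered it back onto the pins. I then leaned it the other way again, so both leaning orders are covered.

**Last checks:**

| Check | Measured | Limit |
|---|---|---|
| Underside above the plate | about 29 mm | 19–51 mm |
| Tilt of the block | about 3.8° | 7° |
| Horizontal offset from the seat, along the pin line | under 1 mm | 15 mm |
| Fixture tilt | about 0.1° | 0.02 rad (about 1.1°) |
| Fixture moved from its start | about 3 mm | 25 mm |

- **Hold:** the arm was still. The wrist force was about 1.8 N, close to the block's own weight.
- **Other bench items:** I never reached near the motor, the spare block or the screwdriver, and did not measure them again at the end.
- **A check that disagreed:** my V-groove fit failed whenever the far end was gripped, with large residuals. For those views I used the lean measured from the block's end face, and that is where the final tilt figure comes from.

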